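# Prop the instrument case lid on its second rung

### The job

Open the grey instrument case: pull up the red paddle sunk in its lid to trip the latch and keep lifting the lid by it until the yellow stay on the case's side has dropped over the second of its three rungs (not the third), then ease the lid down until the stay carries its weight there, and let go. How far the stay reaches differs from case to case, so feel for the rungs; never let the lid drop or lean on it once the stay has caught, and leave everything else on the bench where it is.

Things in the scene. Friction and masses are not known exactly. Their poses are not given: they have to be found in the camera images.
- case: grey plastic instrument case, 220 mm deep (x), 300 wide (y), 140 high shut (base 100, lid 40), fixed to the bench. Origin: centre of its underside; -x is its front, z up. The lid hinges at the back on a line along y at x = +110, z = 100 mm. On its right side (-y, out to y = -196 mm) a dark rail sloping 20 degrees up to the front carries three rungs and the yellow stay
- lid (a joint): lid angle, rad: 0 shut, grows as the lid's front rises, stop at 0.96. Latched at 0 until the paddle is pulled. The lid weighs 0.8 to 1.25 kg: 4 to 9 N to lift at the paddle; it falls when nothing holds it, and let down under 0.1 it can snag on the latch. When the stay catches, the load goes off the hand and the lid stops sinking while the paddle gives
- paddle (a joint): paddle angle, rad: 0 flush, 0.6 at its stop; a spring of 1 to 2 N at the tongue returns it. Its hook is clear of the latch from about 0.25; at the stop the pull lifts the lid. Its pivot runs along y near the lid's front: 200 mm in front of the hinge line and 34 mm above it (lid shut: case x = -90, z = 134 mm). Pulling the tongue's rear end up turns it
- paddle_grip (a point): where to pinch the red paddle: middle of its tongue, 44 mm behind its pivot (shut: case x = -46, y = 0, z = 134 mm). The tongue is 30 mm wide (y), 12 thick, flush with the lid's top and points to the case's back. It lies in a black dish: case x = -100 to -20 mm, 136 wide (y), 30 deep, so each side has 53 mm for a finger. Axes: the paddle's own
- stay: gravity stay: yellow tube pivoted on the lid's right side with a steel rod clamped in it. Origin: the pivot, 170 mm in front of the hinge and 20 above; x axis along the leg. Its foot, a 9 mm round cross pin, slides on the rail by its weight. Pivot to foot centre is 173 to 197 mm, different on every case and not measured: where it catches must be felt. It rides up over rungs but never back
- rung1: first (rearmost, lowest) rung: bright steel pin 7 mm across standing out 26 mm from the case's side; origin at its middle, case x = 71.4, z = 28.9 mm. As the lid rises the foot drops over it at a lid angle of 0.29 (short leg) to 0.62 rad (long leg); let down, the lid rests 0.02 rad lower, the foot's centre 7.4 mm in front of the rung's along the rail and 3 mm above square to it
- rung2: second rung, the one to use: same pin, 21 mm further up the rail, case x = 51.7, z = 36.0 mm. The foot drops over it 0.22 (short leg) to 0.19 rad (long leg) of lid after the first rung, at 0.50 to 0.81 rad; let down, the lid rests 0.03 rad lower, which is 0.21 (short) to 0.185 rad (long) above where it rests on the first
- rung3: third rung: same pin, 21 mm further up, case x = 31.9, z = 43.2 mm. The foot drops over it 0.16 (short leg) to 0.13 rad (long leg) of lid after dropping over the second; from there it cannot be let back to the second
- multimeter: yellow hand-held meter, 180 x 85 x 40 mm, lying left of the case; origin under its centre. Leave alone
- toroid: brown toroidal transformer, 104 mm across, 62 mm high with its bolt, right of the case; origin under its centre. Leave alone
- calculator: dark pocket calculator 140 x 78 x 14 mm; origin under its centre. Leave alone
- small_transformer: small laminated transformer 60 x 52 x 55 mm on the red mat; origin under its centre. Leave alone
- solder_reel: solder reel, 60 mm across, 48 mm high, behind the case; origin under its centre. Leave alone
- capacitor_can: blue capacitor can, 45 mm across, 80 mm high, behind the case; origin under its centre. Leave alone

How it is judged (in metres and radians):
On the way:
1. the paddle is pulled up and the lid is lifted off by it (value of joint paddle above 0.25 rad and value of joint lid above 0.08 rad and contact force between the fingers and anything else above 1 N), for 0.2 s.
At the end, for the whole second after the job is handed in: the stay's foot bears on the second rung (more than 1 N) and carries the lid, which stands open above 0.4 rad and still (under 0.05 rad/s); the paddle has sprung back flush (under 0.08 rad); every bystander is within 20 mm of where it was (contact force between stay and rung2 above 1 N and value of joint lid above 0.4 rad and velocity of joint lid between -0.05 and 0.05 rad/s and value of joint paddle below 0.08 rad and distance of each of multimeter, toroid, calculator, small_transformer, solder_reel, capacitor_can from where it was at the start of the episode below 0.02 m); the robot touches nothing.
It fails at once if the lid drops or slams (falls faster than 0.9 rad/s) (velocity of joint lid below -0.9 rad/s).
It fails at once if the caught lid is leaned on (more than 60 N between the stay and a rung) (contact force between stay and rung1 above 60 N or contact force between stay and rung2 above 60 N or contact force between stay and rung3 above 60 N).
It fails at once if something else on the bench is shoved more than 20 mm (distance of any of multimeter, toroid, calculator, small_transformer, solder_reel, capacitor_can from where it was at the start of the episode above 0.02 m).
It also fails if it takes over 72 s, if anything falls off the work surface, if the arm or the gripper's body presses on something with over 40 N, if the wrist force passes 120 N, or if a joint passes its speed limit or range.

### The arm

A 6-joint arm with a two-finger parallel gripper is mounted at the origin on the work surface. World frame = base frame: x ahead of the robot, y to its left, z up, the work surface at z = 0. Lengths are in mm, angles in rad, forces in N, time in s.
With the tool pointing down it reaches from about 275 to 975 mm from the base axis. Payload 8.4 kg.
Tool frame: the origin (TCP) lies midway between the tips of the shut fingers; the grasp point (between the pads) lies robot.pinch_z behind it (robot.pinch_z is the distance from the TCP to the grasp point, in mm); y points along the fingers, z is the direction in which the jaws open and shut, and the axes are right-handed (so a half turn about y gives the same grasp; the last joint's range is limited). The gripper opens to 92 mm and grips with 3 to 60 N. Pads are 20 mm wide; open, the fingers measure 128 mm over their backs; the gripper's body (75 mm by 189 mm) begins 69 mm behind the grasp point.
Start: joints at [-1.186, 0.353, 1.633, -0, 1.155, -0.002], TCP at [235.765, -578.828, 191.283] pointing down, gripper open.
Joint ranges: [-2.63, 2.63], [-0.92, 2.1], [0.06, 2.66], [-1.3, 4.44], [0, 2.69], [-3.02, 3.02]. Speed limits (rad/s): [2.22, 2.22, 2.79, 3.14, 3.14, 3.14].

### API

Orientations are given as a rotation vector (axis times angle).
In Python, from rig import robot gives the robot as it stands. The module is installed in compiled form; this text tells all that it offers.
- The arm moves only by the tool arm_command, never from a script. Its argument "steps" is a list of rows, each a list of 7 numbers: the shift along the tool's x, y, z in cm, then the turn, a rotation vector about the tool's x, y, z in degrees, then the closure in counts, from 0 (fully open) to 255 (shut). A call has exactly 10 rows; each row shifts and turns the commanded pose from where the row before left it, along the tool's axes as they then stand; what a row does not reach is not made up. A row lasts 1/12 s, in which the tool goes at most 41.7 mm and 7.16 degrees, less where a joint would pass 70% of its speed; a pose out of reach is approached as far as the arm can. A call is refused whole if a number of a shift passes 4.17 or a number of a turn 7.16, either way. A call with a gripper value outside its range is refused whole. The fingers move at their own pace and stop on an object; "newtons" is the grip in N (left out, the last holds). Time passes only in rows, so rows that do not move let the fingers close, or fill a call up. It gives the time, the measured TCP pose, the force and the opening at its end, in the units of the state.
- robot.observe(): the state, without advancing time (a new reading comes with each control period).
- robot.grab_frame(name): name is "side" or "top"; returns a dict with "image" (420x560x3 uint8, red, green, blue), "fx", "fy", "cx", "cy" (pixels), "rvec" (rotation vector, rad) and "tvec" (3), from world to camera coordinates, as OpenCV has them. Camera axes: x right, y down, z forward; pixel columns grow to the right and rows downward; lengths in mm; the calibration is good to about 2 mm. A picture is of the moment at which its call begins. There is no depth.
- robot.job_done(): hands the job in, once; it reports no verdict.
The state is a dict: "time": time; "joints": joint angles; "qvel": joint speeds; "joint_torque": joint torques, N m; "tool_pos": TCP position; "orientation": TCP orientation; "contact_force": force on the tool from outside, world axes, zero at the start; "wrist_torque": the same for the moment, N m; "gripper_width": finger opening in mm.
Only numpy, scipy, OpenCV 4.12 (cv2) and the standard library are available. Lean on these libraries where they do the work, as an engineer would, in place of code of your own. Each camera call takes 0.05 s, during which the arm holds its last target.

## Working session

There is one attempt and no reset: what is moved stays moved. The work goes in short steps, Python scripts to look and compute and a tool call to move; the robot and the scene stay as the last step left them, time stands still between calls to the robot, and variables do not carry over. Pictures are saved under pics/ and viewed, and the job is handed in when it is done.

Besides the shell and the picture viewer there is one more tool, called after "Emit:" as name(argument=value, ...), one argument or row to a line, values as JSON. arm_command: Moves the arm, as the interface text tells. Its arguments: {"type":"object","properties":{"steps":{"type":"array","items":{"type":"array","items":{"type":"number"}}},"newtons":{"type":"number"}},"required":["steps"]}

```bash
mkdir -p pics; ls; python3 - <<'E'
from rig import robot
import cv2
print(robot.observe()); print(robot.pinch_z)
for n in("side","top"):
    f=robot.grab_frame(n); cv2.imwrite(f"pics/{n}0.png",f["image"][:,:,::-1]); print({k:f[k] for k in f if k!="image"})
E
```

```text
pics
{'time': 0.0, 'joints': array([-1.18639589e+00,  3.53651906e-01,  1.63415292e+00,  3.48558382e-06,
        1.15519224e+00, -2.37595684e-03]), 'qvel': array([-4.08415599e-04,  3.75030838e-04, -4.01997078e-04, -9.48404842e-05,
        5.45597731e-04,  2.30606353e-05]), 'joint_torque': array([-1.01644895e-03, -5.93843758e+01, -3.34209895e+01,  6.97144261e-02,
        2.34541751e-02, -1.36830204e-04]), 'tool_pos': array([ 235.56517983, -578.3233614 ,  190.55333432]), 'orientation': array([-0.39381787,  2.0110033 , -2.00817846]), 'contact_force': array([-0.50005589,  0.73449973, -0.49618844]), 'wrist_torque': array([ 0.00129556, -0.02039   ,  0.0143493 ]), 'gripper_width': 91.56439915142388}
18.700000000000003
{'fx': 414.2915572037139, 'fy': 414.2915572037139, 'cx': 274.54068843962534, 'cy': 208.28163360197354, 'rvec': array([ 0.5954245 ,  2.69385415, -1.15183127]), 'tvec': array([ 495.42419824, -113.48821062, 1580.674957  ])}
{'fx': 422.53031711550705, 'fy': 422.53031711550705, 'cx': 289.78952223470793, 'cy': 210.19172128407027, 'rvec': array([ 2.18040357, -2.13154868,  0.11043176]), 'tvec': array([   7.62082772,  556.88972291, 1198.87017962])}
```

View pics/side0.png

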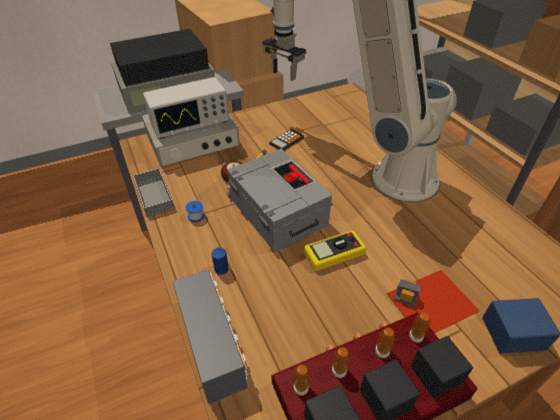

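View pics/top0.png

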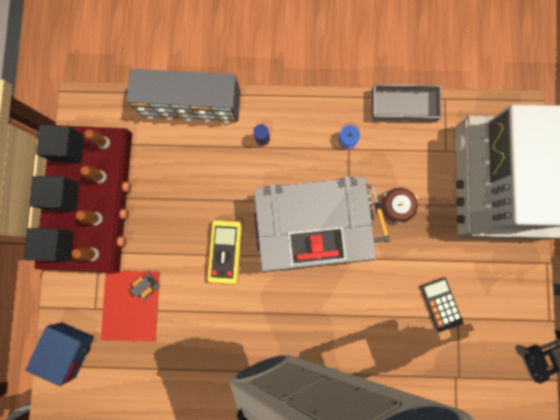

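Side view: the case is at about (280,195), with the red paddle at (293,175). Top view: the case spans (257–375, 180–270), the paddle is near (318,248), and the stay is on the right at about (380,220). The toroid sits right beside the stay.

```bash
cat > h.py <<'E'
import numpy as np, cv2
from rig import robot
def ray(f,px):
    R=cv2.Rodrigues(np.array(f["rvec"]))[0]; t=np.array(f["tvec"])
    u=cv2.undistortPoints(np.array([[px]],float),np.array([[f["fx"],0,f["cx"]],[0,f["fy"],f["cy"]],[0,0,1]]),None)[0,0]
    return -R.T@t, R.T@np.array([u[0],u[1],1])
def onz(f,px,z):
    c,d=ray(f,px); return c+d*(z-c[2])/d[2]
def proj(f,P):
    K=np.array([[f["fx"],0,f["cx"]],[0,f["fy"],f["cy"]],[0,0,1]])
    return cv2.projectPoints(np.array(P,float).reshape(-1,3),np.array(f["rvec"]),np.array(f["tvec"]),K,None)[0][:,0]
E
python3 - <<'E'
from h import *
for n,(x0,x1,y0,y1),zz in(("top",(240,420,165,285),134),("side",(210,345,140,250),134)):
    f=robot.grab_frame(n); im=f["image"]
    h=cv2.cvtColor(im,cv2.COLOR_RGB2HSV)
    m=((h[...,0]<6)|(h[...,0]>174))&(h[...,1]>180)&(h[...,2]>90)
    m[:y0]=0;m[y1:]=0;m[:,:x0]=0;m[:,x1:]=0
    k,l,s,c=cv2.connectedComponentsWithStats(m.astype(np.uint8))
    for i in range(1,k):
        if s[i,4]>20:
            ys,xs=np.where(l==i); r=cv2.minAreaRect(np.c_[xs,ys].astype(np.float32)); b=cv2.boxPoints(r)
            print(n,s[i],c[i],onz(f,c[i],zz).round(1),[onz(f,p,zz)[:2].round(0).tolist() for p in b])
    # lid top quad (grey)
    g=(h[...,1]<45)&(h[...,2]>90)&(h[...,2]<190)
    sub=np.zeros_like(g);sub[y0:y1,x0:x1]=g[y0:y1,x0:x1]
    cv2.imwrite(f"pics/{n}_crop.png",cv2.resize(im[y0:y1,x0:x1,::-1],None,fx=4.3,fy=4.3,interpolation=cv2.INTER_CUBIC))
E
```

```text
top [298 237  37  22 160] [314.25   252.1125] [434.9 -48.3 134. ] [[468.0, 2.0], [482.0, -94.0], [431.0, -101.0], [417.0, -6.0]]
side [284 164  25  20 203] [294.86699507 174.93103448] [441.9 -54.8 134. ] [[487.0, -74.0], [428.0, -118.0], [408.0, -11.0], [465.0, 28.0]]
```

View pics/top_crop.png

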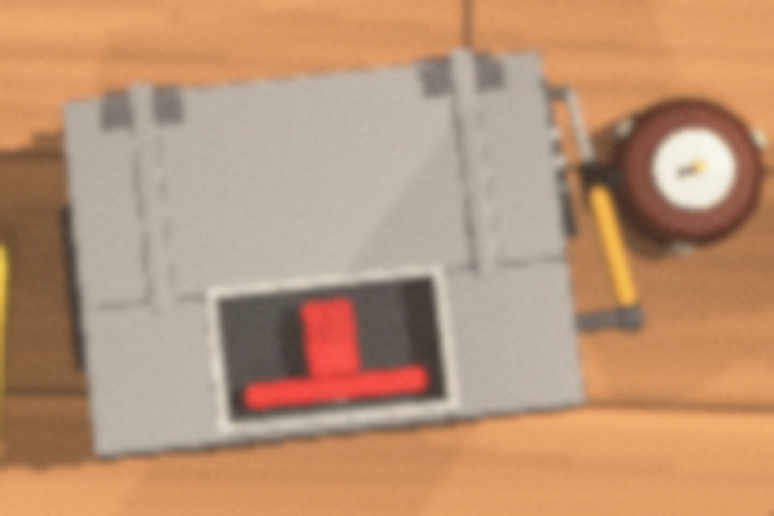

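View pics/side_crop.png

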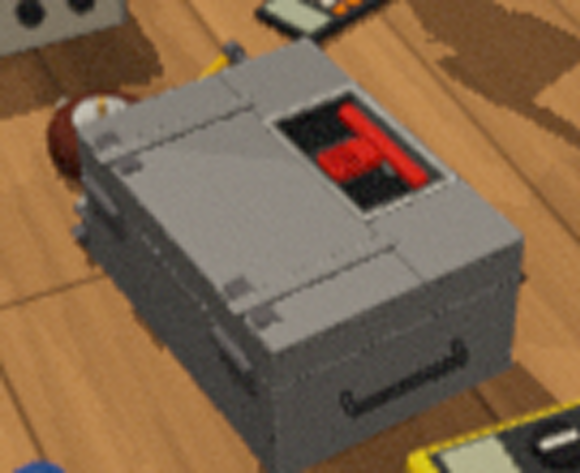

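Top crop: lid corners are at (97,456), (582,402), (540,52) and (65,103), and the tongue spans about (302–357, 298–377). The side crop shows the same T-shaped paddle. I'll cast these onto z=140/134 and check the sizes.

```bash
python3 - <<'E'
from h import *
f=robot.grab_frame("top"); g=robot.grab_frame("side")
C=lambda p:(240+(p[0]+.5)/4.3-.5,165+(p[1]+.5)/4.3-.5)
S=lambda p:(210+(p[0]+.5)/4.3-.5,140+(p[1]+.5)/4.3-.5)
P=np.array([onz(f,C(p),140) for p in[(97,456),(582,402),(540,52),(65,103)]])[:,:2]
Q=np.array([onz(g,S(p),140) for p in[(522,240),(305,40),(80,125),(275,350)]])[:,:2]
for P in(P,Q):
    FL,FR,BR,BL=P
    print(P.round(0).tolist(),[round(float(np.linalg.norm(a-b)),1) for a,b in((FL,FR),(BL,BR),(FL,BL),(FR,BR))])
    yx=(FL-FR)+(BL-BR); print("yaw from y",np.degrees(np.arctan2(-yx[0],yx[1])), "from x",np.degrees(np.arctan2(*((BL+BR-FL-FR)[::-1]))), "centre",P.mean(0))
T=np.array([onz(f,C(p),140) for p in[(304,303),(352,297),(360,375),(308,380)]])[:,:2]
print("tongue top", T.round(1).tolist(),T.mean(0))
D=np.array([onz(f,C(p),140) for p in[(228,424),(448,402),(434,274),(216,292)]])[:,:2]
print("dish", D.round(1).tolist(),D.mean(0),[np.linalg.norm(D[i]-D[(i+1)%4]) for i in range(4)])
T=np.array([onz(g,S(p),140) for p in[(318,160),(333,185),(383,160),(360,135)]])[:,:2]
print("tongue side", T.round(1).tolist(),T.mean(0))
D=np.array([onz(g,S(p),140) for p in[(345,92),(448,180),(370,215),(272,122)]])[:,:2]
print("dish side", D.round(1).tolist(),D.mean(0),[np.linalg.norm(D[i]-D[(i+1)%4]) for i in range(4)])
print(robot.observe()["time"])
E
```

```text
[[383.0, 87.0], [423.0, -207.0], [639.0, -181.0], [600.0, 114.0]] [296.9, 297.2, 218.5, 217.4]
yaw from y 7.5390503329348295 from x 6.94789021136748 centre [511.31137975 -46.72409656]
[[388.0, 92.0], [426.0, -203.0], [636.0, -177.0], [599.0, 117.0]] [297.6, 296.6, 212.4, 211.3]
yaw from y 7.200408051214451 from x 6.862763977615998 centre [512.05639413 -42.48093904]
tongue top [[479.3, -36.9], [483.6, -66.3], [436.1, -71.9], [432.3, -40.2]] [457.8253474 -53.8320809]
dish [[404.6, 8.0], [421.0, -125.6], [498.9, -116.4], [484.8, 17.2]] [452.29578724 -54.21033699] [np.float64(134.62891627143009), np.float64(78.43262398632857), np.float64(134.287048332906), np.float64(80.75693580220829)]
tongue side [[483.7, -55.7], [486.2, -23.8], [438.3, -33.9], [440.6, -69.2]] [462.19531646 -45.65229067]
dish side [[427.0, -124.1], [404.4, 8.9], [476.3, 19.3], [496.3, -114.2]] [450.98868955 -52.5117208 ] [np.float64(134.84087332244033), np.float64(72.5815188125862), np.float64(135.0422066331333), np.float64(70.04164461024483)]
0.3
```

```bash
cat >> h.py <<'E'
c0=np.array([511.5,-45.,0]); yaw=np.radians(7.2)
Rc=cv2.Rodrigues(np.array([0,0,yaw]))[0]
w2c=lambda p:Rc.T@(np.array(p)-c0)
c2w=lambda p:Rc@np.array(p,float)+c0
def ry(a,v): return np.array([v[0]*np.cos(a)+v[1]*np.sin(a), -v[0]*np.sin(a)+v[1]*np.cos(a)])
def grip(th,ph):
    p=np.array([110,100])+ry(th,(-200,34))+ry(th-ph,(44,0)); return np.array([p[0],0,p[1]])
def tool():
    s=robot.observe(); R=cv2.Rodrigues(s["orientation"])[0]; return s,R,s["tool_pos"]-R[:,1]*robot.pinch_z
E
python3 - <<'E'
from h import *
f=robot.grab_frame("top"); im=f["image"]
cv2.imwrite("pics/stay.png",cv2.resize(im[165:255,350:420,::-1],None,fx=6.6,fy=6.6,interpolation=cv2.INTER_CUBIC))
for c in((-60,-190,120),(71.4,-175,28.9),(51.7,-175,36),(31.9,-175,43.2),(86,-190,27),(109,-190,18)): 
    p=proj(f,c2w(c))[0]; print(c,((p-[350,165]+.5)*6.6).round(0))
s,R,g=tool(); print(R.round(3),g)
print(grip(0,0),c2w(grip(0,0)))
for th,ph in((0,.6),(.3,.6),(.6,.6),(.8,.6)): print(th,ph,grip(th,ph).round(1))
E
```

```text
(-60, -190, 120) [243. 489.]
(71.4, -175, 28.9) [127. 207.]
(51.7, -175, 36) [135. 249.]
(31.9, -175, 43.2) [144. 291.]
(86, -190, 27) [156. 172.]
(109, -190, 18) [145. 125.]
[[-0.926 -0.     0.377]
 [-0.377  0.    -0.926]
 [ 0.    -1.    -0.   ]] [ 235.72172391 -578.73166642  209.82196907]
[-46.   0. 134.] [465.86272374 -50.76532874 134.        ]
0 0.6 [-53.7   0.  158.8]
0.3 0.6 [-29.    0.  204.6]
0.6 0.6 [  8.1   0.  241. ]
0.8 0.6 [ 38.2   0.  258.4]
```

View pics/stay.png

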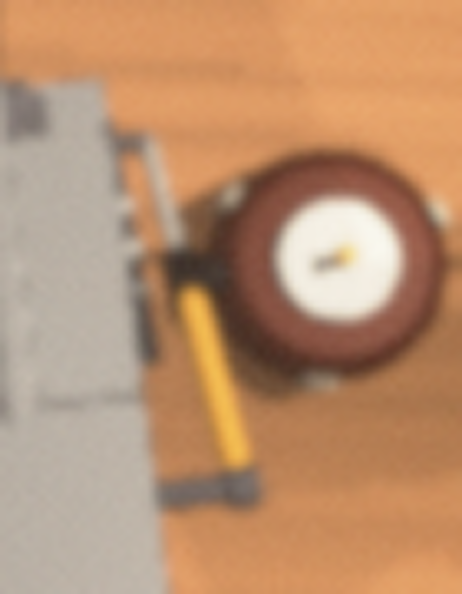

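Top crop: the foot pin is at about (150,142), and the rungs at (127,208) and (133,250) match the prediction. That makes the leg about 188 mm, so rung 1 should drop at about 0.50 and rung 2 at about 0.70. I'll move above the paddle.

Emit:
arm_command(
  steps=[
    [0,0,0,0,5,0,90],
    [0,0,0,0,5,0,90],
    [0,0,0,0,5,0,90],
    [-1.0,0,-1.6,0,0,0,90],
    [-1.84,0,-3.09,0,0,0,90],
    [-1.84,0,-3.09,0,0,0,90],
    [-1.84,0,-3.09,0,0,0,90],
    [-1.84,0,-3.09,0,0,0,90],
    [-1.84,0,-3.09,0,0,0,90],
    [-1.84,0,-3.09,0,0,0,90],
  ],
  newtons=40,
)

```text
time: 1.18
tool_pos: [330.5, -362.5, 191.4]
orientation: [-0.134, 2.157, -2.157]
contact_force: [1.5, 0.1, 0.1]
gripper_width: 58.9
```

Emit:
arm_command(
  steps=[
    [-1.84,0,-3.09,0,0,0,90],
    [-1.84,0,-3.09,0,0,0,90],
    [-1.84,0,-3.09,0,0,0,90],
    [-1.84,0,-3.09,0,0,0,90],
    [-1.84,0,-3.09,0,0,0,90],
    [-1.84,0,-3.09,0,0,0,90],
    [-1.84,0,-3.09,0,0,0,90],
    [-1.84,0,-3.09,0,0,0,90],
    [-1.0,0,-1.6,0,0,0,90],
    [0,0,0,0,0,0,90],
  ],
)

```text
time: 2.02
tool_pos: [454.7, -80.4, 191.5]
orientation: [-0.137, 2.155, -2.154]
contact_force: [0.4, 0.1, 0.5]
gripper_width: 59.8
```

```bash
cat > st.py <<'E'
from h import *
s,R,g=tool(); print("t",round(s["time"],2),"grip case",w2c(g).round(1),"w",round(s["gripper_width"],1),"F",s["contact_force"].round(2),"j",s["joints"].round(2))
Rr=Rc.T@R; print("x",Rr[:,0].round(3),"y",Rr[:,1].round(3),"z",Rr[:,2].round(3),"tilt",round(float(np.arctan2(Rr[0,1],-Rr[2,1])),3))
E
python3 st.py; python3 - <<'E'
from h import *
f=robot.grab_frame("top");cv2.imwrite("pics/top1.png",f["image"][:,:,::-1])
f=robot.grab_frame("side");cv2.imwrite("pics/side1.png",cv2.resize(f["image"][80:260,180:400,::-1],None,fx=3,fy=3))
E
```

```text
t 2.02 grip case [-60.9 -28.  210.2] w 59.8 F [0.41 0.09 0.54] j [-0.18  0.09  1.97  0.    1.08  1.26]
x [-1.    -0.002 -0.001] y [ 0.001  0.001 -1.   ] z [ 0.002 -1.    -0.001] tilt 0.001
```

Emit:
arm_command(
  steps=[
    [-0.75,0,-1.4,0,0,0,90],
    [-0.75,0,-1.4,0,0,0,90],
    [0,1.0,0,0,0,0,90],
    [0,1.0,0,0,0,0,90],
    [0,1.0,0,0,0,0,90],
    [0,1.0,0,0,0,0,90],
    [0,0,0,0,0,0,90],
    [0,0,0,0,0,0,90],
    [0,0,0,0,0,0,90],
    [0,0,0,0,0,0,90],
  ],
)

```text
time: 2.95
tool_pos: [465.0, -53.8, 151.6]
orientation: [-0.134, 2.157, -2.157]
contact_force: [0.8, -0.3, 0.0]
gripper_width: 59.6
```

```bash
python3 st.py; python3 - <<'E'
from h import *
f=robot.grab_frame("top");cv2.imwrite("pics/top1.png",cv2.resize(f["image"][165:345,220:420,::-1],None,fx=3,fy=3))
f=robot.grab_frame("side");cv2.imwrite("pics/side1.png",cv2.resize(f["image"][120:240,200:360,::-1],None,fx=5,fy=5,interpolation=cv2.INTER_CUBIC))
s,R,g=tool()
for sg in(-1,1): print(((proj(f,s["tool_pos"]+R[:,2]*sg*30)[0]-[200,120])*5).round(0))
E
```

```text
t 2.95 grip case [-47.3  -2.9 170.3] w 59.6 F [ 0.82 -0.35  0.05] j [-0.12  0.15  2.   -0.    0.99  1.33]
x [-1.     0.001 -0.001] y [ 0.001 -0.    -1.   ] z [-0.001 -1.     0.   ] tilt 0.001
[469. 289.]
[420. 241.]
```

View pics/side1.png

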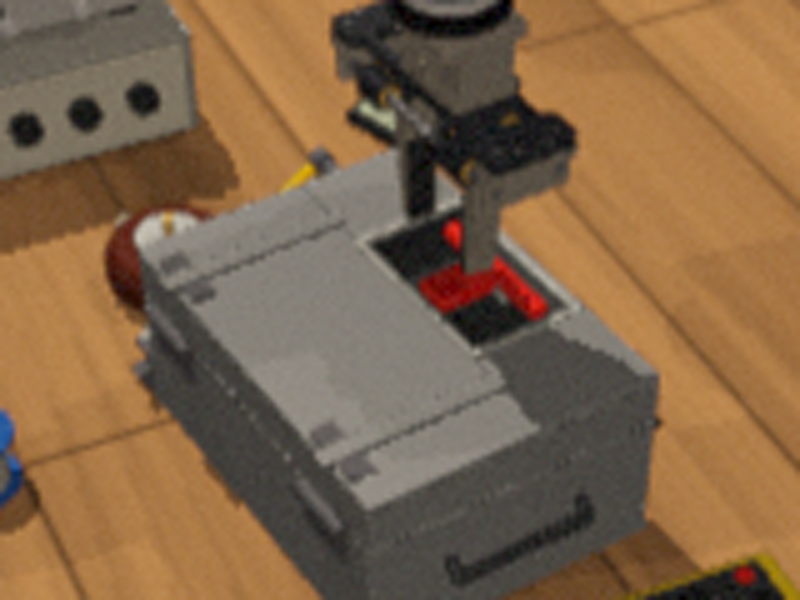

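View pics/top1.png

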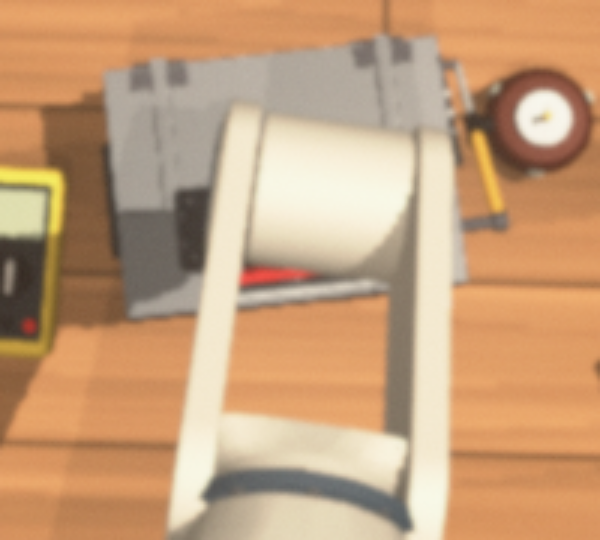

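Side view: the fingers straddle the tongue, with the left fingertip at (480,270). The tips are a little short of the shut-finger TCP, as expected when open. I'll centre, descend and grip.

Emit:
arm_command(
  steps=[
    [-0.13,0.3,-0.28,0,0,0,90],
    [0,0.7,0,0,0,0,90],
    [0,0.7,0,0,0,0,90],
    [0,0.7,0,0,0,0,90],
    [0,0.7,0,0,0,0,90],
    [0,0.7,0,0,0,0,90],
    [0,0,0,0,0,0,90],
    [0,0,0,0,0,0,90],
    [0,0,0,0,0,0,90],
    [0,0,0,0,0,0,90],
  ],
)

```text
time: 3.88
tool_pos: [465.9, -50.7, 113.6]
orientation: [-0.134, 2.156, -2.157]
contact_force: [0.2, 0.1, 0.1]
gripper_width: 59.6
```

```bash
python3 st.py
```

```text
t 3.88 grip case [-45.9   0.  132.3] w 59.6 F [0.19 0.08 0.15] j [-0.11  0.21  2.03 -0.    0.9   1.33]
x [-1.     0.001 -0.001] y [ 0.001 -0.    -1.   ] z [-0.001 -1.     0.   ] tilt 0.001
```

Emit:
arm_command(
  steps=[
    [0,0,0,0,0,0,200],
    [0,0,0,0,0,0,200],
    [0,0,0,0,0,0,255],
    [0,0,0,0,0,0,255],
    [0,0,0,0,0,0,255],
    [0,0,0,0,0,0,255],
    [0,0,0,0,0,0,255],
    [0,0,0,0,0,0,255],
    [0,0,0,0,0,0,255],
    [0,0,0,0,0,0,255],
  ],
  newtons=35,
)

```text
time: 4.72
tool_pos: [466.1, -52.1, 113.5]
orientation: [-0.135, 2.153, -2.159]
contact_force: [0.6, -8.8, -0.4]
gripper_width: 29.0
```

```bash
python3 st.py; python3 - <<'E'
from h import *
# plan: rows of shift in tool frame for phi 0->.6, then lid. tool rotates about tool z by +deg when tilt=th-ph goes negative
# shift rows apply the grasp point path converted to TCP path
def pose(th,ph):
    a=th-ph; g=grip(th,ph)+np.array([0,0,-1.7]); # measured grip height offset
    Y=np.array([-np.sin(a),0,-np.cos(a)]);X=np.array([-np.cos(a),0,np.sin(a)])
    return g+Y*robot.pinch_z,X,Y,a
def rows(seq):
    out=[]
    for (p,q) in zip(seq,seq[1:]):
        P,X,Y,a=pose(*p);Q,_,_,b=pose(*q); d=(Q-P)/10
        print(q,"x %.2f y %.2f rotz %.2f"%(d@X,d@Y,-np.degrees(b-a)))
rows([(0,p) for p in np.arange(0,.61,.06)]); print(); rows([(t,.6) for t in np.arange(0,.81,.05)])
E
```

```text
t 4.72 grip case [-46.   -1.3 132.2] w 29.0 F [ 0.65 -8.81 -0.43] j [-0.11  0.21  2.03 -0.    0.9   1.33]
x [-1.    -0.    -0.001] y [ 0.001 -0.003 -1.   ] z [ 0.    -1.     0.003] tilt 0.001
(0, np.float64(0.06)) x -0.10 y -0.27 rotz 3.44
(0, np.float64(0.12)) x -0.10 y -0.27 rotz 3.44
(0, np.float64(0.18)) x -0.10 y -0.27 rotz 3.44
(0, np.float64(0.24)) x -0.10 y -0.27 rotz 3.44
(0, np.float64(0.3)) x -0.10 y -0.27 rotz 3.44
(0, np.float64(0.36)) x -0.10 y -0.27 rotz 3.44
(0, np.float64(0.42)) x -0.10 y -0.27 rotz 3.44
(0, np.float64(0.48)) x -0.10 y -0.27 rotz 3.44
(0, np.float64(0.54)) x -0.10 y -0.27 rotz 3.44
(0, np.float64(0.6)) x -0.10 y -0.27 rotz 3.44

(np.float64(0.05), 0.6) x -0.62 y -0.49 rotz -2.86
(np.float64(0.1), 0.6) x -0.62 y -0.49 rotz -2.86
(np.float64(0.15000000000000002), 0.6) x -0.62 y -0.49 rotz -2.86
(np.float64(0.2), 0.6) x -0.62 y -0.49 rotz -2.86
(np.float64(0.25), 0.6) x -0.62 y -0.49 rotz -2.86
(np.float64(0.30000000000000004), 0.6) x -0.62 y -0.49 rotz -2.86
(np.float64(0.35000000000000003), 0.6) x -0.62 y -0.49 rotz -2.86
(np.float64(0.4), 0.6) x -0.62 y -0.49 rotz -2.86
(np.float64(0.45), 0.6) x -0.62 y -0.49 rotz -2.86
(np.float64(0.5), 0.6) x -0.62 y -0.49 rotz -2.86
(np.float64(0.55), 0.6) x -0.62 y -0.49 rotz -2.86
(np.float64(0.6000000000000001), 0.6) x -0.62 y -0.49 rotz -2.86
(np.float64(0.65), 0.6) x -0.62 y -0.49 rotz -2.86
(np.float64(0.7000000000000001), 0.6) x -0.62 y -0.49 rotz -2.86
(np.float64(0.75), 0.6) x -0.62 y -0.49 rotz -2.86
(np.float64(0.8), 0.6) x -0.62 y -0.49 rotz -2.86
```

Gripped at 29 mm. There is a lateral −9 N, so I'll shift 2 mm to relieve it, then pull the paddle partway.

Emit:
arm_command(
  steps=[
    [0,0,0.2,0,0,0,255],
    [0,0,0.0,0,0,0,255],
    [-0.1,-0.27,0,0,0,3.44,255],
    [-0.1,-0.27,0,0,0,3.44,255],
    [-0.1,-0.27,0,0,0,3.44,255],
    [-0.1,-0.27,0,0,0,3.44,255],
    [0,0,0,0,0,0,255],
    [0,0,0,0,0,0,255],
    [0,0,0,0,0,0,255],
    [0,0,0,0,0,0,255],
  ],
)

```text
time: 5.55
tool_pos: [469.5, -52.1, 124.8]
orientation: [0.12, 2.053, -2.022]
contact_force: [2.7, 3.5, 0.0]
gripper_width: 28.9
```

```bash
python3 st.py
```

```text
t 5.55 grip case [-47.   -1.7 142.9] w 28.9 F [2.66 3.5  0.04] j [-0.17  0.08  2.19  0.12  0.64  1.19]
x [-0.971  0.001 -0.239] y [ 0.239 -0.    -0.971] z [-0.001 -1.    -0.   ] tilt 0.241
```

Emit:
arm_command(
  steps=[
    [-0.1,-0.27,-0.05,0,0,3.44,255],
    [-0.1,-0.27,0,0,0,3.44,255],
    [-0.1,-0.27,0,0,0,3.44,255],
    [-0.1,-0.27,0,0,0,3.44,255],
    [-0.1,-0.27,0,0,0,3.44,255],
    [0,0,0,0,0,0,255],
    [0,0,0,0,0,0,255],
    [0,0,0,0,0,0,255],
    [0,0,0,0,0,0,255],
    [0,0,0,0,0,0,255],
  ],
)

```text
time: 6.38
tool_pos: [470.1, -51.8, 139.2]
orientation: [0.396, 1.905, -1.841]
contact_force: [5.5, -1.0, 1.4]
gripper_width: 28.8
```

```bash
python3 st.py
```

```text
t 6.38 grip case [-51.5  -1.6 155.3] w 28.8 F [ 5.49 -1.02  1.41] j [-0.27 -0.03  2.4   0.64  0.34  0.61]
x [-0.86  0.   -0.51] y [ 0.51 -0.   -0.86] z [-0. -1.  0.] tilt 0.535
```

Emit:
arm_command(
  steps=[
    [-0.1,-0.27,0,0,0,1.0,255],
    [-0.31,-0.245,0,0,0,0,255],
    [-0.31,-0.245,0,0,0,-1,255],
    [-0.31,-0.245,0,0,0,-1.43,255],
    [-0.31,-0.245,0,0,0,-1.43,255],
    [-0.31,-0.245,0,0,0,-1.43,255],
    [-0.31,-0.245,0,0,0,-1.43,255],
    [0,0,0,0,0,0,255],
    [0,0,0,0,0,0,255],
    [0,0,0,0,0,0,255],
  ],
)

```text
time: 7.22
tool_pos: [476.0, -50.7, 161.8]
orientation: [0.301, 1.959, -1.905]
contact_force: [1.2, -8.3, -7.1]
gripper_width: 28.6
```

```bash
cat >> st.py <<'E'
from scipy.optimize import least_squares
p=w2c(g)+[0,0,1.7]
r=least_squares(lambda v:(grip(*v)-p)[[0,2]],[.3,.6]); print("lid,paddle est",r.x.round(3), "lid if paddle .6 (z)",round(float(least_squares(lambda v:grip(v[0],.6)[2]-p[2],[.3]).x[0]),3))
E
python3 st.py;  python3 - <<'E'
from h import *
f=robot.grab_frame("side");cv2.imwrite("pics/side2.png",cv2.resize(f["image"][100:250,180:380,::-1],None,fx=4,fy=4,interpolation=cv2.INTER_CUBIC))
E
```

```text
t 7.22 grip case [-43.8  -1.2 178.8] w 28.6 F [ 1.19 -8.33 -7.11] j [-0.22 -0.05  2.29  0.3   0.51  0.99]
x [-0.908 -0.001 -0.418] y [ 0.418  0.001 -0.908] z [ 0.001 -1.     0.   ] tilt 0.432
lid,paddle est [0.139 0.589] lid if paddle .6 (z) 0.136
```

View pics/side2.png

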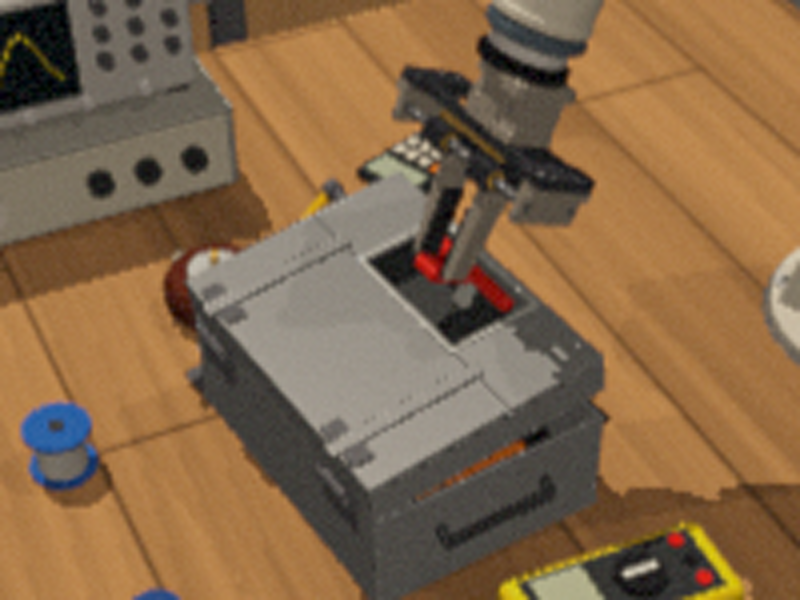

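Side view: the lid has lifted and a gap shows at (480,475). The paddle is up in the grip, and the load is 7 N. I'll keep lifting.

Emit:
arm_command(
  steps=[
    [-0.31,-0.245,0.1,0,0,-1.43,255],
    [-0.31,-0.245,0,0,0,-1.43,255],
    [-0.31,-0.245,0,0,0,-1.43,255],
    [-0.31,-0.245,0,0,0,-1.43,255],
    [-0.31,-0.245,0,0,0,-1.43,255],
    [-0.31,-0.245,0,0,0,-1.43,255],
    [-0.31,-0.245,0,0,0,-1.43,255],
    [-0.31,-0.245,0,0,0,-1.43,255],
    [0,0,0,0,0,0,255],
    [0,0,0,0,0,0,255],
  ],
)

```text
time: 8.1
tool_pos: [491.6, -48.9, 188.1]
orientation: [0.105, 2.059, -2.025]
contact_force: [-4.0, -3.9, -4.3]
gripper_width: 29.0
```

```bash
python3 st.py
```

```text
t 8.1 grip case [-24.5  -1.4 206.3] w 29.0 F [-4.01 -3.86 -4.27] j [-0.15  0.02  2.08  0.09  0.82  1.24]
x [-0.974 -0.001 -0.228] y [ 0.228  0.002 -0.974] z [ 0.002 -1.    -0.002] tilt 0.23
lid,paddle est [0.338 0.559] lid if paddle .6 (z) 0.325
```

Emit:
arm_command(
  steps=[
    [-0.31,-0.245,0,0,0,-1.43,255],
    [-0.31,-0.245,0,0,0,-1.43,255],
    [-0.31,-0.245,0,0,0,-1.43,255],
    [-0.31,-0.245,0,0,0,-1.43,255],
    [-0.31,-0.245,0,0,0,-1.43,255],
    [0,0,0,0,0,0,255],
    [0,0,0,0,0,0,255],
    [0,0,0,0,0,0,255],
    [0,0,0,0,0,0,255],
    [0,0,0,0,0,0,255],
  ],
)

```text
time: 8.93
tool_pos: [504.4, -47.3, 203.4]
orientation: [-0.022, 2.115, -2.096]
contact_force: [-6.4, -1.4, 0.0]
gripper_width: 28.8
```

```bash
python3 st.py; cat > pic.py <<'E'
import sys
from h import *
n=sys.argv[1]
f=robot.grab_frame("top");a=cv2.resize(f["image"][165:265,340:440,::-1],None,fx=5.9,fy=5.9,interpolation=cv2.INTER_CUBIC);cv2.imwrite(f"pics/t{n}.png",a)
f=robot.grab_frame("side");cv2.imwrite(f"pics/s{n}.png",cv2.resize(f["image"][100:250,180:380,::-1],None,fx=4,fy=4,interpolation=cv2.INTER_CUBIC))
E
python3 pic.py 3
```

```text
t 8.93 grip case [ -9.3  -1.4 222. ] w 28.8 F [-6.44 -1.36  0.02] j [-0.12  0.09  1.95  0.03  1.    1.31]
x [-0.994 -0.001 -0.106] y [ 0.106  0.003 -0.994] z [ 0.001 -1.    -0.002] tilt 0.106
lid,paddle est [0.467 0.54 ] lid if paddle .6 (z) 0.446
```

View pics/t3.png

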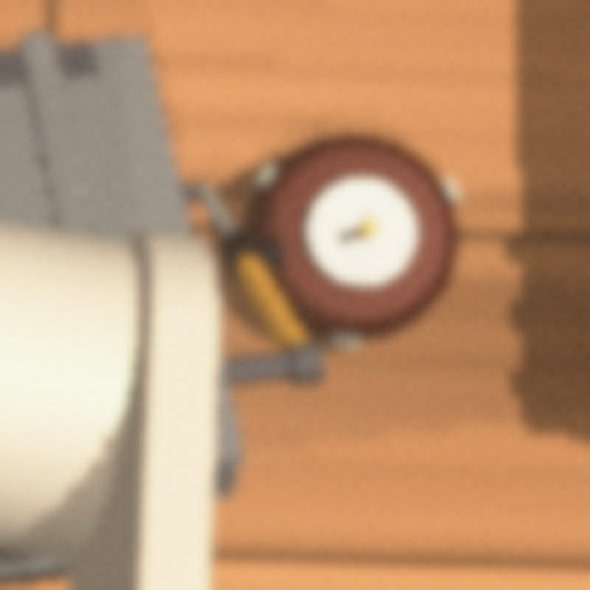

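View pics/s3.png

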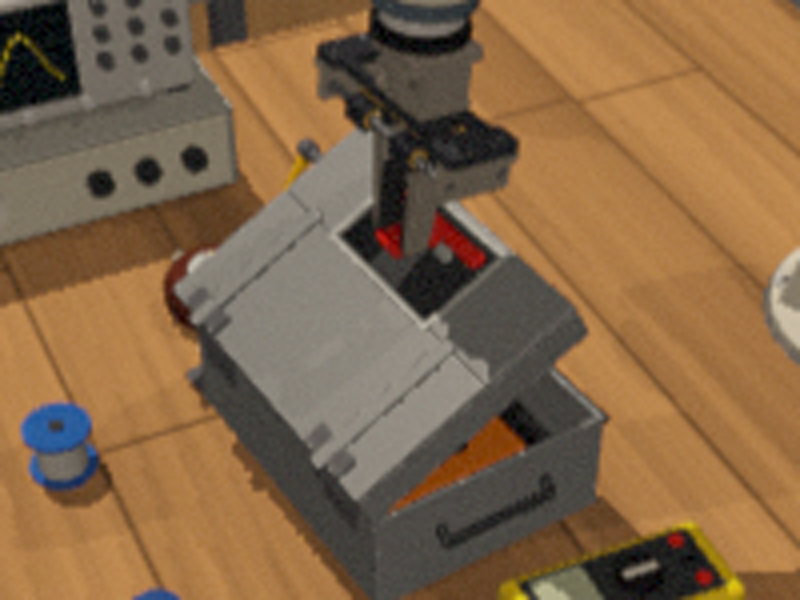

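```bash
cat >> st.py <<'E'
F=-(Rc.T@s["contact_force"]); q=w2c(g)-[110,0,100]
print("lid torque Nm",round((q[2]*F[0]-q[0]*F[2])/1000,2),"wrist M case",(Rc.T@s["wrist_torque"]).round(2), "F on lid",F.round(1))
E
python3 st.py|tail -1
```

```text
lid torque Nm 0.59 wrist M case [-0.07  1.2  -0.17] F on lid [ 5.1 -0.2 -0.2]
```

Emit:
arm_command(
  steps=[
    [0.15,-0.1,0,0,0,0,255],
    [0.1,-0.1,0,0,0,0,255],
    [0,0,0,0,0,0,255],
    [0,0,0,0,0,0,255],
    [0,0,0,0,0,0,255],
    [0,0,0,0,0,0,255],
    [0,0,0,0,0,0,255],
    [0,0,0,0,0,0,255],
    [0,0,0,0,0,0,255],
    [0,0,0,0,0,0,255],
  ],
)

```text
time: 9.87
tool_pos: [503.9, -47.6, 206.3]
orientation: [-0.018, 2.113, -2.095]
contact_force: [1.5, 4.1, -9.6]
gripper_width: 29.0
```

```bash
python3 st.py
```

```text
t 9.87 grip case [ -9.9  -1.6 224.9] w 29.0 F [ 1.48  4.1  -9.62] j [-0.12  0.09  1.95  0.03  1.    1.31]
x [-0.994  0.    -0.109] y [ 0.109  0.002 -0.994] z [ 0.    -1.    -0.002] tilt 0.109
lid,paddle est [0.466 0.611] lid if paddle .6 (z) 0.47
lid torque Nm 0.91 wrist M case [ 0.92 -0.31 -0.07] F on lid [-2.  -3.9  9.6]
```

Emit:
arm_command(
  steps=[
    [-0.29,-0.265,0,0,0,-1.43,255],
    [-0.29,-0.265,0,0,0,-1.43,255],
    [-0.29,-0.265,0,0,0,-1.43,255],
    [-0.29,-0.265,0,0,0,-1.43,255],
    [0,0,0,0,0,0,255],
    [0,0,0,0,0,0,255],
    [0,0,0,0,0,0,255],
    [0,0,0,0,0,0,255],
    [0,0,0,0,0,0,255],
    [0,0,0,0,0,0,255],
  ],
)

```text
time: 10.7
tool_pos: [514.9, -46.2, 217.6]
orientation: [-0.125, 2.155, -2.149]
contact_force: [1.9, 4.6, -12.1]
gripper_width: 28.6
```

```bash
python3 st.py; python3 pic.py 4
```

```text
t 10.7 grip case [  3.1  -1.6 236.3] w 28.6 F [  1.9    4.59 -12.06] j [-0.1   0.15  1.84  0.    1.14  1.35]
x [-1.   -0.   -0.01] y [ 0.01   0.002 -1.   ] z [ 0.    -1.    -0.002] tilt 0.01
lid,paddle est [0.564 0.617] lid if paddle .6 (z) 0.571
lid torque Nm 0.96 wrist M case [ 0.93 -0.72 -0.19] F on lid [-2.5 -4.3 12.1]
```

View pics/t4.png

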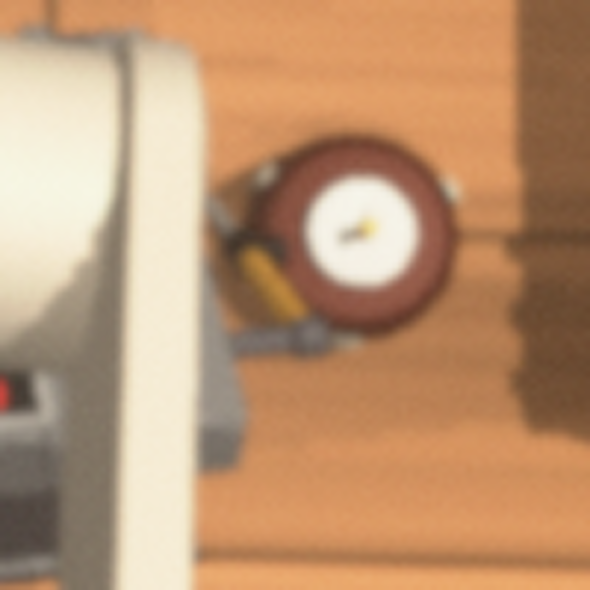

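Emit:
arm_command(
  steps=[
    [0.235,0.21,0,0,0,1.14,255],
    [0,0,0,0,0,0,255],
    [0.235,0.21,0,0,0,1.14,255],
    [0,0,0,0,0,0,255],
    [0,0,0,0,0,0,255],
    [0,0,0,0,0,0,255],
    [0,0,0,0,0,0,255],
    [0,0,0,0,0,0,255],
    [0,0,0,0,0,0,255],
    [0,0,0,0,0,0,255],
  ],
)

```text
time: 11.63
tool_pos: [510.4, -46.8, 213.4]
orientation: [-0.082, 2.139, -2.128]
contact_force: [3.4, 5.6, -12.4]
gripper_width: 28.6
```

```bash
python3 st.py; python3 - <<'E'
from h import *
f=robot.grab_frame("top")
for th in(.45,.5,.55,.6):
    q=np.array([110,100])+ry(th,(-170,20)); p=proj(f,c2w((q[0],-190,q[1])))[0]; print(th,((p-[340,165]+.5)*5.9).round(0))
E
```

```text
t 11.63 grip case [ -2.3  -1.6 232. ] w 28.6 F [  3.35   5.63 -12.44] j [-0.1   0.13  1.88  0.01  1.09  1.33]
x [-0.999  0.    -0.049] y [ 0.049  0.002 -0.999] z [-0.    -1.    -0.002] tilt 0.049
lid,paddle est [0.525 0.618] lid if paddle .6 (z) 0.532
lid torque Nm 0.86 wrist M case [ 1.01 -0.69 -0.1 ] F on lid [-4.  -5.2 12.4]
0.45 [305. 369.]
0.5 [307. 356.]
0.55 [309. 343.]
0.6 [311. 329.]
```

Emit:
arm_command(
  steps=[
    [0.235,0.21,0.05,0,0,1.14,255],
    [0,0,0,0,0,0,255],
    [0,0,0,0,0,0,255],
    [0,0,0,0,0,0,255],
    [0,0,0,0,0,0,255],
    [0,0,0,0,0,0,255],
    [0,0,0,0,0,0,255],
    [0,0,0,0,0,0,255],
    [0,0,0,0,0,0,255],
    [0,0,0,0,0,0,255],
  ],
)

```text
time: 12.52
tool_pos: [508.1, -47.1, 211.1]
orientation: [-0.06, 2.131, -2.117]
contact_force: [3.1, 7.6, -12.3]
gripper_width: 28.9
```

```bash
python3 st.py
```

```text
t 12.52 grip case [ -4.9  -1.7 229.7] w 28.9 F [  3.08   7.64 -12.31] j [-0.11  0.11  1.9   0.02  1.06  1.33]
x [-0.998  0.    -0.069] y [ 0.069  0.003 -0.998] z [-0.    -1.    -0.003] tilt 0.069
lid,paddle est [0.505 0.618] lid if paddle .6 (z) 0.511
lid torque Nm 0.89 wrist M case [ 1.36 -0.77 -0.12] F on lid [-4.  -7.2 12.3]
```

Emit:
arm_command(
  steps=[
    [0.235,0.21,-0.1,0,0,1.14,255],
    [0,0,0,0,0,0,255],
    [0,0,0,0,0,0,255],
    [0,0,0,0,0,0,255],
    [0,0,0,0,0,0,255],
    [0,0,0,0,0,0,255],
    [0,0,0,0,0,0,255],
    [0,0,0,0,0,0,255],
    [0,0,0,0,0,0,255],
    [0,0,0,0,0,0,255],
  ],
)

```text
time: 13.35
tool_pos: [506.1, -47.2, 209.1]
orientation: [-0.039, 2.121, -2.107]
contact_force: [4.7, 4.6, -12.9]
gripper_width: 28.7
```

```bash
python3 st.py
```

```text
t 13.35 grip case [ -7.3  -1.6 227.7] w 28.7 F [  4.7    4.63 -12.9 ] j [-0.11  0.1   1.92  0.03  1.03  1.32]
x [-0.996  0.    -0.089] y [ 0.089  0.001 -0.996] z [-0.    -1.    -0.001] tilt 0.089
lid,paddle est [0.487 0.619] lid if paddle .6 (z) 0.494
lid torque Nm 0.84 wrist M case [ 0.65 -0.78 -0.05] F on lid [-5.2 -4.  12.9]
```

Emit:
arm_command(
  steps=[
    [0.18,0.21,-0.1,0,0,1.14,255],
    [0,0,0,0,0,0,255],
    [0,0,0,0,0,0,255],
    [0,0,0,0,0,0,255],
    [0,0,0,0,0,0,255],
    [0,0,0,0,0,0,255],
    [0,0,0,0,0,0,255],
    [0,0,0,0,0,0,255],
    [0,0,0,0,0,0,255],
    [0,0,0,0,0,0,255],
  ],
)

```text
time: 14.18
tool_pos: [504.5, -47.2, 207.1]
orientation: [-0.018, 2.111, -2.097]
contact_force: [5.3, -2.7, -12.1]
gripper_width: 29.0
```

```bash
python3 st.py
```

```text
t 14.18 grip case [ -9.2  -1.3 225.7] w 29.0 F [  5.3   -2.73 -12.07] j [-0.12  0.09  1.94  0.03  1.    1.31]
x [-0.994 -0.    -0.109] y [ 0.109 -0.    -0.994] z [ 0. -1.  0.] tilt 0.109
lid,paddle est [0.471 0.616] lid if paddle .6 (z) 0.477
lid torque Nm 0.82 wrist M case [-0.56 -0.62 -0.18] F on lid [-4.9  3.4 12.1]
```

Emit:
arm_command(
  steps=[
    [0.2,0.21,0,0,0,1.14,255],
    [0,0,0,0,0,0,255],
    [0,0,0,0,0,0,255],
    [0,0,0,0,0,0,255],
    [0,0,0,0,0,0,255],
    [0,0,0,0,0,0,255],
    [0,0,0,0,0,0,255],
    [0,0,0,0,0,0,255],
    [0,0,0,0,0,0,255],
    [0,0,0,0,0,0,255],
  ],
)

```text
time: 15.02
tool_pos: [503.9, -47.3, 205.8]
orientation: [0.006, 2.101, -2.085]
contact_force: [6.2, -2.4, -7.2]
gripper_width: 29.1
```

```bash
python3 st.py
```

```text
t 15.02 grip case [-10.3  -1.4 224.4] w 29.1 F [ 6.16 -2.39 -7.16] j [-0.12  0.07  1.96  0.04  0.98  1.31]
x [-0.991 -0.    -0.131] y [ 0.131 -0.001 -0.991] z [ 0.    -1.     0.001] tilt 0.131
lid,paddle est [0.462 0.609] lid if paddle .6 (z) 0.466
lid torque Nm 0.14 wrist M case [-0.41 -0.82 -0.17] F on lid [-5.8  3.1  7.2]
```

The load is coming off near 0.465. I'll lower once more to confirm.

Emit:
arm_command(
  steps=[
    [0.0,0.2,0.05,0,0,0.5,255],
    [0,0,0,0,0,0,255],
    [0,0,0,0,0,0,255],
    [0,0,0,0,0,0,255],
    [0,0,0,0,0,0,255],
    [0,0,0,0,0,0,255],
    [0,0,0,0,0,0,255],
    [0,0,0,0,0,0,255],
    [0,0,0,0,0,0,255],
    [0,0,0,0,0,0,255],
  ],
)

```text
time: 15.85
tool_pos: [503.8, -47.4, 203.6]
orientation: [0.015, 2.098, -2.079]
contact_force: [5.2, -0.7, 1.8]
gripper_width: 29.2
```

```bash
python3 st.py;python3 pic.py 5
```

```text
t 15.85 grip case [-10.5  -1.4 222.1] w 29.2 F [ 5.25 -0.71  1.79] j [-0.12  0.07  1.97  0.04  0.96  1.3 ]
x [-0.99 -0.   -0.14] y [ 0.14  0.   -0.99] z [ 0. -1. -0.] tilt 0.14
lid,paddle est [0.459 0.567] lid if paddle .6 (z) 0.447
lid torque Nm -0.84 wrist M case [-0.27 -0.89 -0.17] F on lid [-5.1  1.4 -1.8]
```

View pics/t5.png

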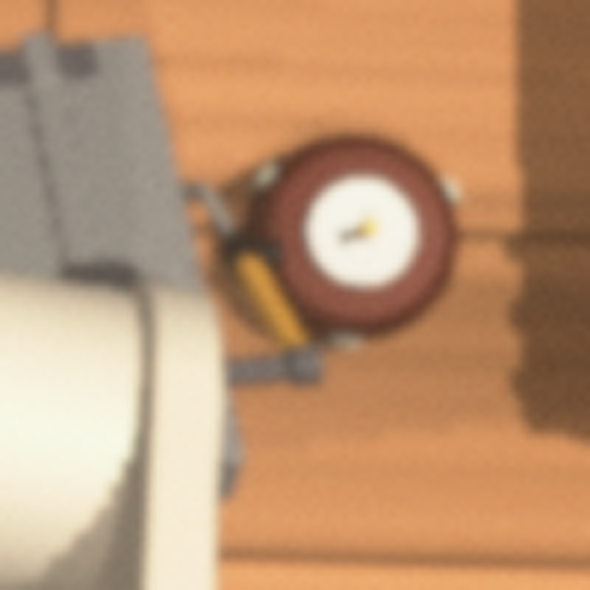

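```bash
python3 - <<'E'
from h import *
f=robot.grab_frame("top")
u=np.array([-np.cos(.349),np.sin(.349)]);n=np.array([np.sin(.349),np.cos(.349)])
rg=[np.array(r) for r in((71.4,28.9),(51.7,36.0),(31.9,43.2))]
from scipy.optimize import brentq
piv=lambda t:np.array([110,100])+ry(t,(-170,20))
for k,r in enumerate(rg):
    ft=r+7.4*u+3*n; p=proj(f,c2w((ft[0],-190,ft[1])))[0]; print("foot on rung",k+1,((p-[340,165]+.5)*5.9).round(0),"L at .46",round(float(np.linalg.norm(piv(.46)-ft)),1))
L=np.linalg.norm(piv(.46)-(rg[0]+7.4*u+3*n))
print([brentq(lambda t:np.linalg.norm(piv(t)-(r+7.4*u+3*n))-L,0.1,.95) for r in rg])
E
```

```text
foot on rung 1 [206. 192.] L at .46 187.4
foot on rung 2 [214. 230.] L at .46 171.4
foot on rung 3 [222. 268.] L at .46 156.6
[0.46000000000000013, 0.6547373137461153, 0.788513497218971]
```

```bash
cat > plan.py <<'E'
import sys
from h import *
th,ph,N=float(sys.argv[1]),float(sys.argv[2]),int(sys.argv[3])
s,R,g=tool(); p=w2c(g); Rr=Rc.T@R; a0=-np.arctan2(Rr[0,1],-Rr[2,1]); a1=th-ph
d=grip(th,ph)-[0,0,1.7]-p; d[1]=0
tc=lambda a:np.array([-np.sin(a),0,-np.cos(a)])*robot.pinch_z
D=(d+tc(a1)-tc(a0))/10; am=(a0+a1)/2
X=np.array([-np.cos(am),0,np.sin(am)]);Y=np.array([-np.sin(am),0,-np.cos(am)])
print("grip delta",d.round(1),"total x %.2f y %.2f rotz %.1f ; per row x %.3f y %.3f rot %.2f"%(D@X,D@Y,-np.degrees(a1-a0),D@X/N,D@Y/N,-np.degrees(a1-a0)/N))
E
python3 plan.py .46 .6 1; python3 plan.py .6 .6 6;python3 plan.py .74 .6 12
```

```text
grip delta [-0.   0.   1.6] total x -0.02 y -0.16 rotz 0.0 ; per row x -0.018 y -0.157 rot 0.00
grip delta [18.6  0.  17.2] total x -1.72 y -1.58 rotz -8.0 ; per row x -0.286 y -0.264 rot -1.34
grip delta [39.3  0.  30. ] total x -3.41 y -3.00 rotz -16.0 ; per row x -0.284 y -0.250 rot -1.34
```

Emit:
arm_command(
  steps=[
    [-0.05,-0.18,0,0,0,0,255],
    [-0.29,-0.265,0,0,0,-1.34,255],
    [-0.29,-0.265,0,0,0,-1.34,255],
    [-0.29,-0.265,0,0,0,-1.34,255],
    [-0.29,-0.265,0,0,0,-1.34,255],
    [-0.29,-0.265,0,0,0,-1.34,255],
    [-0.29,-0.265,0,0,0,-1.34,255],
    [0,0,0,0,0,0,255],
    [0,0,0,0,0,0,255],
    [0,0,0,0,0,0,255],
  ],
)

```text
time: 16.83
tool_pos: [517.9, -45.5, 220.3]
orientation: [-0.141, 2.159, -2.158]
contact_force: [5.7, -2.8, -13.9]
gripper_width: 29.0
```

```bash
python3 st.py; python3 plan.py .74 .6 6
```

```text
t 16.83 grip case [  6.3  -1.3 239. ] w 29.0 F [  5.72  -2.8  -13.91] j [-0.09  0.16  1.82 -0.    1.16  1.35]
x [-1.    -0.     0.005] y [-0.005  0.001 -1.   ] z [ 0.    -1.    -0.001] tilt -0.005
lid,paddle est [0.587 0.624] lid if paddle .6 (z) 0.598
lid torque Nm 0.7 wrist M case [-0.71 -1.05 -0.06] F on lid [-5.3  3.5 13.9]
grip delta [22.5  0.  13.1] total x -1.89 y -1.47 rotz -7.7 ; per row x -0.316 y -0.245 rot -1.29
```

Emit:
arm_command(
  steps=[
    [-0.32,-0.24,0,0,0,-1.29,255],
    [-0.32,-0.24,0,0,0,-1.29,255],
    [-0.32,-0.24,0,0,0,-1.29,255],
    [-0.32,-0.24,0,0,0,-1.29,255],
    [-0.32,-0.24,0,0,0,-1.29,255],
    [0,0,0,0,0,0,255],
    [0,0,0,0,0,0,255],
    [0,0,0,0,0,0,255],
    [0,0,0,0,0,0,255],
    [0,0,0,0,0,0,255],
  ],
)

```text
time: 17.67
tool_pos: [534.7, -43.2, 232.6]
orientation: [-0.267, 2.201, -2.215]
contact_force: [3.4, -3.7, -13.1]
gripper_width: 28.6
```

```bash
python3 st.py; python3 plan.py .735 .6 1; python3 pic.py 6
```

```text
t 17.67 grip case [ 25.4  -1.2 251.1] w 28.6 F [  3.39  -3.7  -13.07] j [-0.07  0.25  1.69 -0.02  1.32  1.38]
x [-0.993 -0.     0.115] y [-0.115  0.001 -0.993] z [ 0.    -1.    -0.001] tilt -0.115
lid,paddle est [0.717 0.622] lid if paddle .6 (z) 0.728
lid torque Nm 0.67 wrist M case [-0.76 -0.75  0.01] F on lid [-2.9  4.1 13.1]
grip delta [2.7 0.  0.6] total x -0.22 y -0.09 rotz -1.1 ; per row x -0.221 y -0.090 rot -1.12
```

View pics/t6.png

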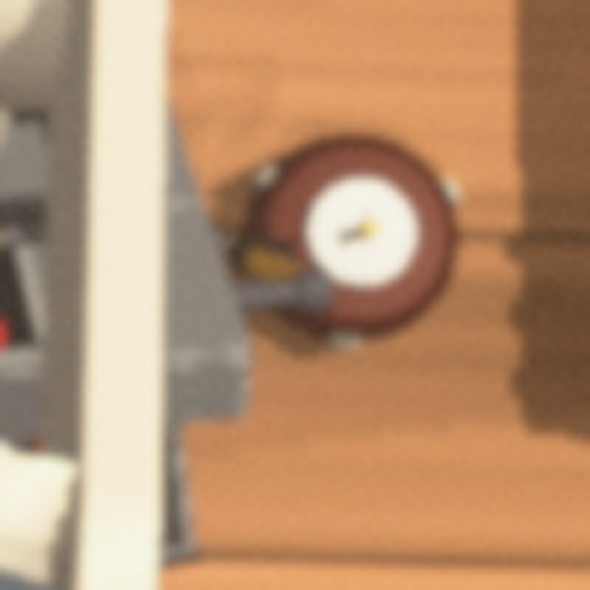

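Emit:
arm_command(
  steps=[
    [-0.24,-0.18,0,0,0,-1.1,255],
    [0,0,0,0,0,0,255],
    [0,0,0,0,0,0,255],
    [0,0,0,0,0,0,255],
    [0.24,0.2,0,0,0,1.14,255],
    [0,0,0,0,0,0,255],
    [0.24,0.2,0,0,0,1.14,255],
    [0,0,0,0,0,0,255],
    [0,0,0,0,0,0,255],
    [0,0,0,0,0,0,255],
  ],
)

```text
time: 18.6
tool_pos: [532.5, -43.5, 231.1]
orientation: [-0.243, 2.194, -2.205]
contact_force: [2.8, -4.5, -13.0]
gripper_width: 29.0
```

```bash
python3 st.py
```

```text
t 18.6 grip case [ 22.8  -1.1 249.7] w 29.0 F [  2.82  -4.48 -12.97] j [-0.07  0.23  1.71 -0.02  1.29  1.38]
x [-0.995 -0.     0.095] y [-0.095  0.001 -0.995] z [-0.    -1.    -0.001] tilt -0.095
lid,paddle est [0.7   0.622] lid if paddle .6 (z) 0.711
lid torque Nm 0.8 wrist M case [-0.88 -0.75  0.01] F on lid [-2.2  4.8 13. ]
```

Emit:
arm_command(
  steps=[
    [0.22,0.2,-0.03,0,0,1.14,255],
    [0,0,0,0,0,0,255],
    [0,0,0,0,0,0,255],
    [0,0,0,0,0,0,255],
    [0,0,0,0,0,0,255],
    [0,0,0,0,0,0,255],
    [0,0,0,0,0,0,255],
    [0,0,0,0,0,0,255],
    [0,0,0,0,0,0,255],
    [0,0,0,0,0,0,255],
  ],
)

```text
time: 19.43
tool_pos: [530.1, -43.8, 229.4]
orientation: [-0.221, 2.186, -2.196]
contact_force: [2.4, -5.1, -11.8]
gripper_width: 28.7
```

```bash
python3 st.py
```

```text
t 19.43 grip case [ 20.   -1.1 248. ] w 28.7 F [  2.41  -5.14 -11.75] j [-0.07  0.22  1.73 -0.02  1.26  1.38]
x [-0.997 -0.     0.075] y [-0.075  0.    -0.997] z [ 0. -1. -0.] tilt -0.075
lid,paddle est [0.682 0.62 ] lid if paddle .6 (z) 0.691
lid torque Nm 0.8 wrist M case [-1.11 -0.57  0.01] F on lid [-1.8  5.4 11.8]
```

Emit:
arm_command(
  steps=[
    [0.2,0.2,0.05,0,0,1.14,255],
    [0,0,0,0,0,0,255],
    [0,0,0,0,0,0,255],
    [0,0,0,0,0,0,255],
    [0,0,0,0,0,0,255],
    [0,0,0,0,0,0,255],
    [0,0,0,0,0,0,255],
    [0,0,0,0,0,0,255],
    [0,0,0,0,0,0,255],
    [0,0,0,0,0,0,255],
  ],
)

```text
time: 20.27
tool_pos: [528.1, -44.1, 227.5]
orientation: [-0.198, 2.179, -2.184]
contact_force: [0.9, -3.6, -8.2]
gripper_width: 29.1
```

```bash
python3 st.py
```

```text
t 20.27 grip case [ 17.6  -1.2 246.2] w 29.1 F [ 0.86 -3.64 -8.22] j [-0.08  0.2   1.75 -0.01  1.24  1.37]
x [-0.998 -0.     0.055] y [-0.055  0.001 -0.998] z [ 0.    -1.    -0.001] tilt -0.055
lid,paddle est [0.666 0.612] lid if paddle .6 (z) 0.671
lid torque Nm 0.7 wrist M case [-0.73 -0.09 -0.08] F on lid [-0.4  3.7  8.2]
```

Emit:
arm_command(
  steps=[
    [0.1,0.15,0,0,0,0.6,255],
    [0,0,0,0,0,0,255],
    [0,0,0,0,0,0,255],
    [0,0,0,0,0,0,255],
    [0,0,0,0,0,0,255],
    [0,0,0,0,0,0,255],
    [0,0,0,0,0,0,255],
    [0,0,0,0,0,0,255],
    [0,0,0,0,0,0,255],
    [0,0,0,0,0,0,255],
  ],
)

```text
time: 21.1
tool_pos: [527.2, -44.3, 226.2]
orientation: [-0.185, 2.175, -2.179]
contact_force: [0.4, -2.9, -1.3]
gripper_width: 28.9
```

```bash
python3 st.py
```

```text
t 21.1 grip case [ 16.5  -1.3 244.9] w 28.9 F [ 0.41 -2.92 -1.28] j [-0.08  0.2   1.77 -0.01  1.22  1.37]
x [-0.999 -0.     0.044] y [-0.044  0.001 -0.999] z [ 0.    -1.    -0.001] tilt -0.044
lid,paddle est [0.658 0.598] lid if paddle .6 (z) 0.657
lid torque Nm 0.11 wrist M case [-0.53  0.13 -0.09] F on lid [-0.   2.9  1.3]
```

The lid was caught at 0.657, against a predicted 0.655 for rung 2, and the load is off the hand. Next I'll ease the paddle back toward flush.

Emit:
arm_command(
  steps=[
    [0.1,0.27,0,0,0,-3.44,255],
    [0.1,0.27,0,0,0,-3.44,255],
    [0.1,0.27,0,0,0,-3.44,255],
    [0,0,0,0,0,0,255],
    [0,0,0,0,0,0,255],
    [0,0,0,0,0,0,255],
    [0,0,0,0,0,0,255],
    [0,0,0,0,0,0,255],
    [0,0,0,0,0,0,255],
    [0,0,0,0,0,0,255],
  ],
)

```text
time: 21.93
tool_pos: [522.5, -44.8, 218.4]
orientation: [0.38, -2.141, 2.169]
contact_force: [-3.8, -3.1, 1.7]
gripper_width: 28.8
```

```bash
python3 st.py; python3 plan.py .657 .3 2;python3 plan.py .657 .06 6; python3 pic.py 7
```

```text
t 21.93 grip case [ 15.1  -1.2 236.6] w 28.8 F [-3.8  -3.07  1.67] j [-0.06  0.31  1.65 -0.04  1.4   1.4 ]
x [-0.975 -0.     0.224] y [-0.224  0.001 -0.975] z [ 0.    -1.    -0.001] tilt -0.225
lid,paddle est [0.658 0.408] lid if paddle .6 (z) 0.574
lid torque Nm 0.41 wrist M case [-0.57  0.82  0.06] F on lid [ 4.2  2.6 -1.7]
grip delta [-1.5  0.  -4.6] total x 0.26 y 0.48 rotz -7.5 ; per row x 0.129 y 0.241 rot -3.77
grip delta [ -6.3   0.  -13.9] total x 0.71 y 1.53 rotz -21.3 ; per row x 0.119 y 0.255 rot -3.55
```

View pics/s7.png

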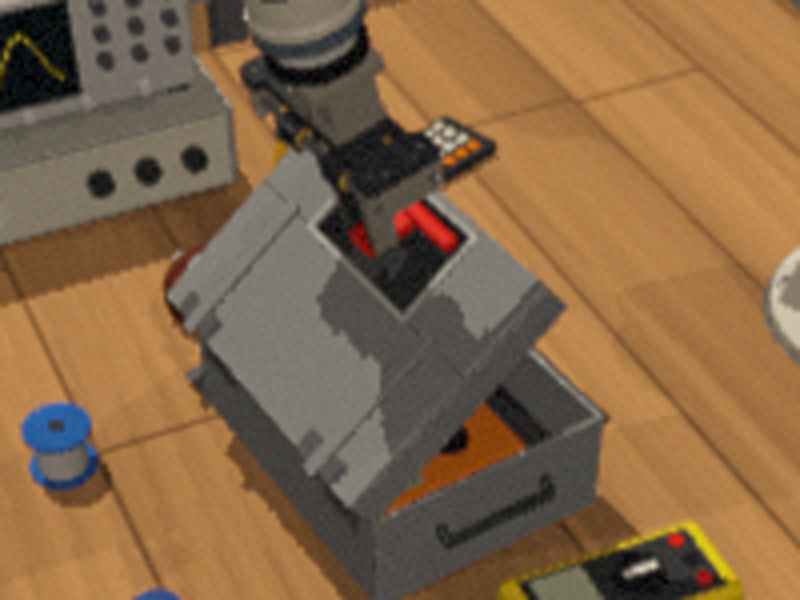

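Side view: the lid stays up while the paddle sinks into the dish. I'll continue the paddle down.

Emit:
arm_command(
  steps=[
    [0.16,0.25,0.03,0,0,-3.44,255],
    [0.12,0.25,0,0,0,-3.44,255],
    [0.12,0.25,0,0,0,-3.44,255],
    [0.12,0.25,0,0,0,-3.44,255],
    [0,0,0,0,0,0,255],
    [0,0,0,0,0,0,255],
    [0,0,0,0,0,0,255],
    [0,0,0,0,0,0,255],
    [0,0,0,0,0,0,255],
    [0,0,0,0,0,0,255],
  ],
)

```text
time: 22.87
tool_pos: [514.3, -45.9, 210.6]
orientation: [0.603, -1.978, 2.035]
contact_force: [-5.1, -1.8, 2.8]
gripper_width: 29.4
```

```bash
python3 st.py; python3 plan.py .657 .06 2
```

```text
t 22.87 grip case [ 11.1  -1.3 227.3] w 29.4 F [-5.14 -1.79  2.82] j [-0.04  0.46  1.51 -0.07  1.62  1.42]
x [-0.893 -0.001  0.449] y [-0.449  0.001 -0.893] z [-0.    -1.    -0.001] tilt -0.466
lid,paddle est [0.651 0.197] lid if paddle .6 (z) 0.49
lid torque Nm 0.4 wrist M case [-0.39  0.86  0.08] F on lid [ 5.3  1.1 -2.8]
grip delta [-2.3  0.  -4.6] total x 0.21 y 0.52 rotz -7.5 ; per row x 0.104 y 0.258 rot -3.75
```

Emit:
arm_command(
  steps=[
    [0.14,0.22,0,0,0,-3.44,255],
    [0.12,0.24,0,0,0,-3.44,255],
    [0,0,0,0,0,0,255],
    [0,0,0,0,0,0,255],
    [0,0,0,0,0,0,255],
    [0,0,0,0,0,0,255],
    [0,0,0,0,0,0,255],
    [0,0,0,0,0,0,255],
    [0,0,0,0,0,0,255],
    [0,0,0,0,0,0,255],
  ],
)

```text
time: 23.7
tool_pos: [509.9, -46.5, 207.8]
orientation: [0.704, -1.894, 1.964]
contact_force: [-6.1, -2.3, 2.1]
gripper_width: 29.2
```

```bash
python3 st.py
```

```text
t 23.7 grip case [  8.5  -1.3 223.4] w 29.2 F [-6.09 -2.32  2.11] j [-0.03  0.54  1.45 -0.09  1.73  1.43]
x [-0.833 -0.001  0.553] y [-0.553  0.001 -0.833] z [-0.    -1.    -0.001] tilt -0.586
lid,paddle est [0.645 0.113] lid if paddle .6 (z) 0.457
lid torque Nm 0.57 wrist M case [-0.43  0.86  0.11] F on lid [ 6.3  1.5 -2.1]
```

Emit:
arm_command(
  steps=[
    [0,0,0,0,0,0,150],
    [0,0,0,0,0,0,120],
    [0,0,0,0,0,0,100],
    [0,0,0,0,0,0,90],
    [0,0,0,0,0,0,90],
    [0,0,0,0,0,0,90],
    [0,0,0,0,0,0,90],
    [0,0,0,0,0,0,90],
    [0,0,0,0,0,0,90],
    [0,0,0,0,0,0,90],
  ],
)

```text
time: 24.53
tool_pos: [510.9, -46.6, 207.5]
orientation: [0.703, -1.894, 1.965]
contact_force: [-0.3, -0.1, -0.1]
gripper_width: 59.3
```

```bash
python3 st.py; python3 pic.py 8
```

```text
t 24.53 grip case [  9.5  -1.5 223.1] w 59.3 F [-0.3  -0.08 -0.05] j [-0.03  0.54  1.45 -0.09  1.73  1.43]
x [-0.834 -0.001  0.552] y [-0.552  0.001 -0.834] z [ 0.    -1.    -0.001] tilt -0.585
lid,paddle est [0.664 0.053] lid if paddle .6 (z) 0.455
lid torque Nm 0.04 wrist M case [ 0.02 -0.25  0.  ] F on lid [0.3 0.  0.1]
```

View pics/s8.png

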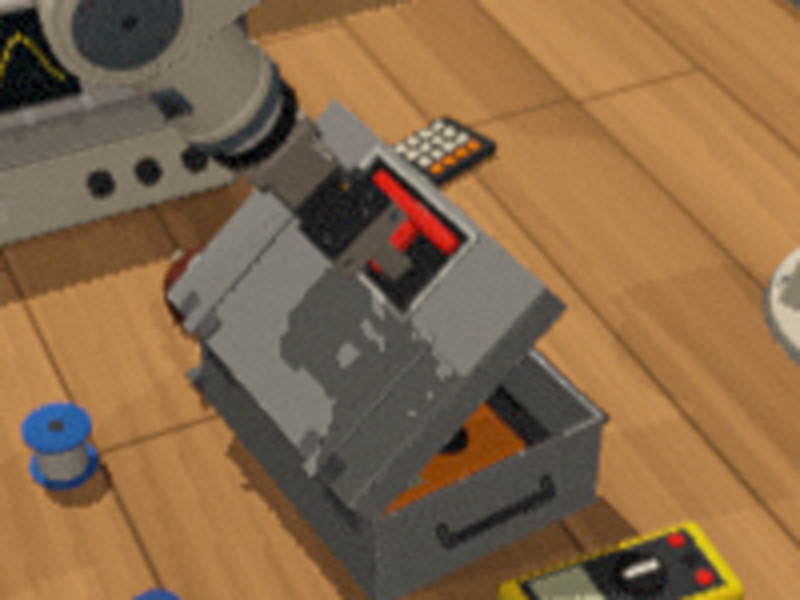

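The fingers are open, no force reads on the tool, and the lid holds. I'll retract along the tool axis.

Emit:
arm_command(
  steps=[
    [0,-0.5,0,0,0,0,90],
    [0,-1,0,0,0,0,90],
    [0,-1.5,0,0,0,0,90],
    [0,-1.5,0,0,0,0,90],
    [0,-2,0,0,0,0,90],
    [0,-2,0,0,0,0,90],
    [0,-2,0,0,0,0,90],
    [0,-2,0,0,0,0,90],
    [0,-2,0,0,0,0,90],
    [0,0,0,0,0,0,90],
  ],
)

```text
time: 25.47
tool_pos: [592.8, -36.4, 331.7]
orientation: [0.698, -1.897, 1.97]
contact_force: [0.3, -1.0, 1.6]
gripper_width: 59.9
```

```bash
python3 st.py; python3 - <<'E'
from h import *
for n in("top","side"): cv2.imwrite(f"pics/{n}9.png",robot.grab_frame(n)["image"][:,:,::-1])
E
python3 pic.py 9
```

```text
t 25.47 grip case [ 92.   -1.7 347.4] w 59.9 F [ 0.3  -0.99  1.59] j [-0.01  0.59  1.09 -0.09  2.03  1.41]
x [-0.837 -0.     0.547] y [-0.547 -0.    -0.837] z [ 0. -1. -0.] tilt -0.579
lid,paddle est [1.33  2.973] lid if paddle .6 (z) 1.226
lid torque Nm -0.07 wrist M case [ 0.02 -0.32 -0.01] F on lid [-0.2  1.  -1.6]
```

View pics/s9.png

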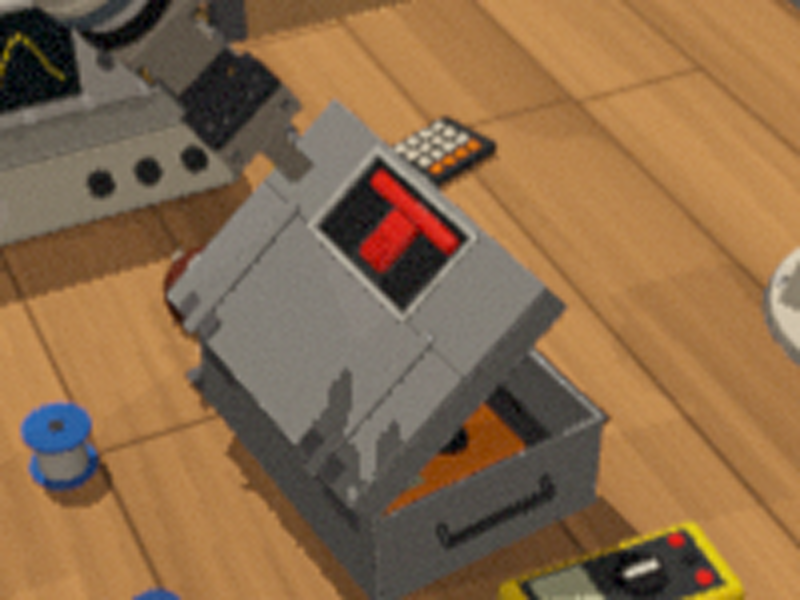

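View pics/top9.png

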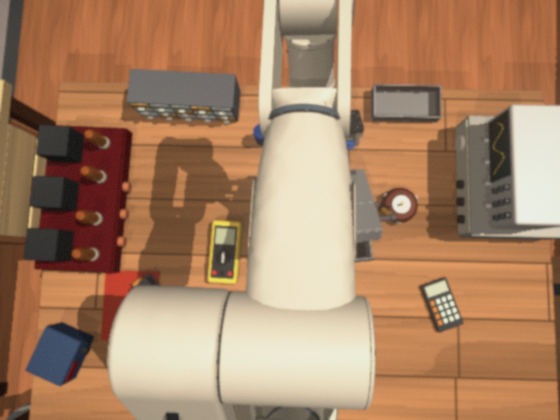

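Both views show the lid standing open, the paddle flush in its dish at (400,230), the gripper clear and the bystanders where they were. The lid rests 0.197 rad above its rung-1 rest, within the 0.185–0.21 range given for rung 2.

```bash
python3 -c "
from rig import robot
print(robot.observe()['qvel'].round(4)); print(robot.job_done())"
```

```text
[-0.0018  0.0013  0.0082 -0.0001  0.0021 -0.0007]
the job is handed in; nothing more can be done
None
```

I opened the case and left the lid resting on the stay at the second rung. I handed the job in at about 25.7 s of the 72 s limit; it reports no verdict.

**Feeling for the rungs:** I tripped the latch with the paddle and lifted the lid by it. Letting the lid down from 0.56 rad, it rested on rung 1 at about 0.46 rad, which puts the leg at about 187 mm. The camera estimate was about 188 mm.

**Setting the stay:** I then lifted to about 0.74 rad and eased down. The load came off the hand at about 0.657 rad, against 0.655 predicted for rung 2. Rung 3 would have been at about 0.79. I let the paddle back to nearly flush, opened the fingers and backed off.

**Last checks:** After release the pictures showed the lid still up, the paddle flush, the gripper clear and the bystanders where they had been by eye. The arm hid parts of the top view, including the two items behind the case and the one on the red mat.

**Not confirmed:**
- I could not see the foot on rung 2 directly, because the arm hid it. That rests on the angles agreeing.
- The vertical force was misleading on the first lift: the hand drifted about 3 mm and was pulling sideways. I corrected it before feeling for the rungs.
- When I let the lid down on rung 1 I pressed slightly past the catch, by a few newtons at the hand. I have no direct reading of the stay force.

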